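Press the lid onto a tin and hold the tin up

ROBOT

A 6-joint arm with a two-finger parallel gripper is mounted at the origin on a cart in front of the work surface, level with it; the furniture and walls round the work are solid. World frame = base frame: x ahead of the robot, y to its left, z up, the work surface at z = 0. Lengths are in m, angles in degrees, forces in N, time in s.
With the tool pointing down it reaches from about 0.4 to 0.825 m from the base axis. Payload 7 kg.
Tool frame: the origin (TCP) lies on the centre line of the jaws, within the pads' length; the fingertips stand 8 mm ahead of it and the grasp point (between the pads) lies 11 mm behind it; z points along the fingers, y is the line along which they close (so a half turn about z gives the same grasp; the last joint's range is limited). The gripper opens to 88 mm and grips with 3 to 60 N. Pads are 19 mm wide; open, the fingers measure 130 mm over their backs; the gripper's body (78 mm by 193 mm) begins 47 mm behind the grasp point.
Start: joints at [82.97, 20.546, 0.682, 0, -70.136, -16.507], TCP at [0.27, 0.619, 0.235] pointing down, gripper open.
Joint ranges: [-176.03, 176.03], [-82.01, 121.73], [-58.28, 71.71], [-173.87, 95.51], [-174.79, -0.11], [-173.66, 173.66]. Speed limits (degrees/s): [136.94, 136.94, 172.46, 180, 180, 180].

INTERFACE

Orientations are given as [roll, pitch, yaw] about the fixed x, y, z axes, in that order (R = Rz(yaw) Ry(pitch) Rx(roll)).
In Python, from plant import ctrl, vision gives the robot as it stands. The module is installed in compiled form; this text tells all that it offers.
- The arm moves only by the tool move_arm, never from a script. Its argument "moves" is one flat list of numbers, 7 for each row, row after row: the finger opening in cm, from 0 to 8.76, then the shift along the tool's x, y, z in cm, then the turn, a rotation vector about the tool's x, y, z in rad. A call has 1 to 8 rows; each row shifts and turns the commanded pose from where the row before left it, along the tool's axes as they then stand; what a row does not reach is not made up. A row lasts 1/10 s, in which the tool goes at most 50 mm and 8.59 degrees, less where a joint would pass 70% of its speed; a pose out of reach is approached as far as the arm can. A call with a gripper value outside its range is refused whole. The fingers move at their own pace and stop on an object; the grip force is fixed at half the most. Time passes only in rows, so rows that do not move let the fingers close. It gives the time, the measured TCP pose, the force, the opening and the grip force at its end, in the units of the state.
- ctrl.get_obs(): the state, without advancing time (a new reading comes with each control period).
- vision.snapshot(name): name is "scene" or "top" or "wrist"; returns (picture, depth): 384x512x3 uint8, red, green, blue; 384x512 float32, m along the optical axis (not along the pixel's ray), 0 where there is no reading.
- vision.camera_model(name): a dict with "vertical_fov" (degrees; the focal length in pixels is half the picture's height over the tangent of half this angle, whatever the lens; pixels are square), "cx", "cy" (the principal point, pixels), "D" ([k1, k2, p1, p2, k3] as OpenCV has them; the pictures are not rectified), "cam_to_world" (4x4, takes a point from camera to world coordinates). Camera axes: x right, y down, z forward; pixel columns grow to the right and rows downward; lengths in m; the calibration is good to about 2 mm. A picture is of the moment at which its call begins: read the wrist's pose just before it. camera_model takes no time and is no camera call; for the wrist camera it gives the pose at the moment of the call.
- ctrl.close_job(): hands the job in; it is judged then, once.
The state is a dict: "clock": time; "joint_pos": joint angles; "qvel": joint speeds; "tau": joint torques, N m; "tool_pos": TCP position; "orientation": TCP orientation; "force": force on the tool from outside, world axes, zero at the start; "moment": the same for the moment, N m; "opening": finger opening in m; "gripper_force": force on a finger pad.
Only numpy, scipy, OpenCV 4.12 (cv2) and the standard library are available. Lean on these libraries where they do the work, as an engineer would, in place of code of your own. Each camera call takes 0.05 s, during which the arm holds its last target. There are 200 camera calls.

TASK

Close the tin that stands in the lever press: pull the sprung lever by its bar all the way down to its stop so that the lid is pressed fully home, then keep hold of the lever and ease it back slowly until it is fully up again. Then take the closed tin out of the press and hold it upright and still in the gripper, some 15 cm above where it stood: finish while holding it, do not put it down. Leave the second tin, the tamper and the cup where they are.

Things in the scene. Friction and masses are not known exactly. Their poses are not given: they have to be found in the camera images.
- nest (a point): Centre of the low ring (outer diameter 65 mm, rim 5 mm above its floor) on the lid press in which the tin stands; the point is on the ring's floor, 16 mm above the worktop. x points horizontally from the nest to the lever's hinge, y is parallel to the hinge axis and the bar, z up
- hinge (a point): Middle of the lever's horizontal hinge axis, between the two cheeks, 110 mm behind the nest (along the nest's x) and 83.5 mm above the worktop
- bar (a point): Middle of the lever's round wooden handle bar, 18 mm diameter, 94 mm long between two flat side arms, parallel to the hinge axis and 200 mm from it. Lever up: above the hinge, 0.28 m over the worktop. It swings in an arc toward the nest's -x, down to 90 mm beyond the nest centre at hinge height. It can turn between fingers closed along the nest's x, which fit between the arms all the way
- lever (a joint): Lever angle: 0 = fully up at its stop (0.08 rad back past vertical), 1.65 = fully down at its stop, arms level. A spring drives it up: about 2 N at the bar when up, 6 N when down, plus about 5 N to push the lid. Let go, it snaps back, which is not wanted: over 1.5 rad/s on the return is too fast
- tin_centre (a point): Centre of the tin that is to be closed: a round metal tin with a paper band, body 52 mm diameter and 60 mm tall without the lid; the point is on its axis, 34 mm above its bottom, z along its axis upward. It stands loose in the nest with play of 2 mm. Mass 0.17 to 0.35 kg
- lid (a joint): How far the tin's lid is pressed on: 0 = sitting loosely, its top 72 mm above the tin's bottom, 0.008 = fully home, its top 64 mm above the tin's bottom. The lid is a metal cap of 53 mm diameter, 9 mm deep, held by friction (8 N to move it)
- lid_press: The lid press: dark steel base plate (235 x 130 mm) fixed to the worktop, its yaw varies, two upright cheeks at the back end, and the lever between them. A rubber pad on a cross-plate half-way along the side arms presses the lid in the last 0.08 rad. Origin on the worktop under the nest centre, axes as the nest's
- tin: The tin to be closed, as a body; origin at the centre of its underside, z up its axis
- spare_tin: A second tin of the same make (53 mm over the lid, 64 mm tall), already closed, standing on the worktop to the right of the press; not to be moved. Origin at the centre of its underside
- the_tamper: Coffee tamper with a steel foot (58 mm) and a wooden handle, 86 mm tall, standing to the left of the press; not to be moved. Origin at the centre of its underside
- cup: White coffee cup standing upside down (74 x 100 x 55 mm) to the right; not to be moved. Origin under it at the worktop

How it is judged:
By the outcome, as a careful person would: the job done as asked, in the order asked, and still so for the second after the job is handed in, while the arm keeps its last pose, push and grip.
It also fails if it takes over 59 s, if anything falls off the work surface, if the arm or the gripper's body presses on something with over 40 N, if the wrist force passes 120 N, or if a joint passes its speed limit or range.

## Working session

There is one attempt and no reset: what is moved stays moved. The work goes in short steps, Python scripts to look and compute and a tool call to move; the robot and the scene stay as the last step left them, time stands still between calls to the robot, and variables do not carry over. Pictures are saved under pics/ and viewed, at most 10 in all, crops included, and the job is handed in when it is done.

Besides the shell and the picture viewer there is one more tool, called as name(argument=value, ...) on one line, values as JSON. move_arm: Moves the arm, as the interface text tells. Its arguments: {"type":"object","properties":{"moves":{"type":"array"}},"required":["moves"]}

```bash
mkdir -p pics
cat > h.py <<'E'
import numpy as np, cv2
from plant import ctrl, vision
def snap(n,f):
    p,d=vision.snapshot(n); m=vision.camera_model(n)
    cv2.imwrite('pics/'+f+'.png',p[:,:,::-1]); np.savez('pics/'+f+'.npz',d=d,**{k:np.array(v) for k,v in m.items()}); return p,d,m
def load(f):
    z=np.load('pics/'+f+'.npz'); return z['d'],z
def pts(d,m,uv):
    f=d.shape[0]/2/np.tan(np.radians(float(m['vertical_fov']))/2)
    K=np.array([[f,0,float(m['cx'])],[0,f,float(m['cy'])],[0,0,1]])
    uv=np.array(uv,float).reshape(-1,2)
    n=cv2.undistortPoints(uv[:,None],K,np.array(m['D'],float))[:,0]
    z=d[uv[:,1].astype(int),uv[:,0].astype(int)]
    c=np.c_[n*z[:,None],z,np.ones(len(z))]
    return (c@np.array(m['cam_to_world']).T)[:,:3]
def cloud(d,m):
    v,u=np.nonzero(d>0); return pts(d,m,np.c_[u,v]),np.c_[u,v]
E
python3 - <<'E'
from h import *
a=snap('top','top')[0];b=snap('scene','scene')[0]
print(ctrl.get_obs())
E
```

```text
{'clock': 0.1, 'joint_pos': array([ 8.29707682e+01,  2.05896016e+01,  6.40341485e-01, -1.84205287e-02,
       -7.01341648e+01, -1.65059286e+01]), 'qvel': array([ 0.04161181, -0.08233494,  0.25467395,  0.01030442,  0.09888868,
       -0.02212181]), 'tau': array([-8.60187629e-04, -5.84166920e+01,  2.93750328e+01,  7.01557115e+00,
        1.01182310e-02, -5.81777613e-05]), 'tool_pos': array([0.26939845, 0.61846833, 0.23369859]), 'orientation': array([ 1.79915093e+02, -7.10082037e-03, -2.35414274e+01]), 'force': array([0.02011953, 0.53180173, 0.47338915]), 'moment': array([-0.03384577, -0.00209719,  0.00747066]), 'gripper_force': 0.0, 'opening': 0.08782708154281617}
```

View pics/top.png

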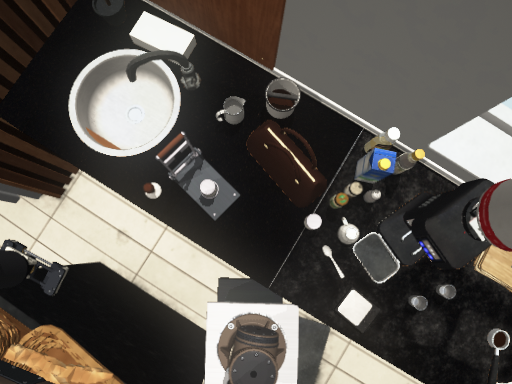

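View pics/scene.png

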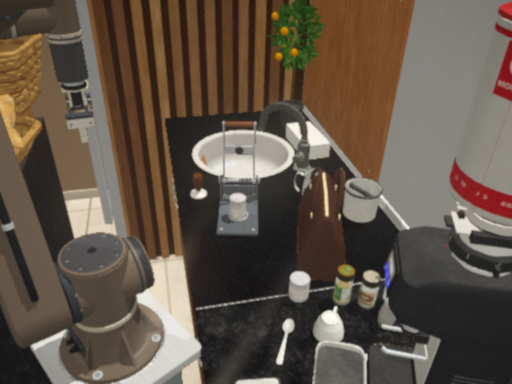

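The top view shows the press with its lid at about (209,187), the bar at (173,148), the spare tin at (313,221) and the tamper at (152,189). The gripper is at far left, around (40,268).

Run:
```python
from h import *
np.set_printoptions(precision=4,suppress=True)
d,m=load('top'); 
for n,uv in dict(lid=(209,187),bar=(173,147),barL=(162,157),barR=(184,137),spare=(313,221),tamper=(152,189),bag=(288,160),sugar=(347,233),pot=(233,110),faucet=(160,58)).items(): print(n,pts(d,m,[uv])[0])
P,uv=cloud(d,m)
lid=pts(d,m,[(209,187)])[0]
near=np.linalg.norm(P[:,:2]-lid[:2],axis=1)
s=P[(near<.04)&(P[:,2]>.075)&(P[:,2]<.1)]; print('lid c',s[:,:2].min(0),s[:,:2].max(0),(s[:,:2].min(0)+s[:,:2].max(0))/2,np.median(s[:,2]),len(s))
# base plate: z around 10-16mm
for lo,hi in((.005,.022),):
    k=(near<.25)&(P[:,2]>lo)&(P[:,2]<hi); s=P[k]
    img=np.zeros(d.shape,np.uint8); img[uv[k][:,1],uv[k][:,0]]=255
    nn,L,st,_=cv2.connectedComponentsWithStats(img); i=1+st[1:,4].argmax(); 
    kk=L[uv[:,1],uv[:,0]]==i; q=P[kk]; print(st[i],np.median(q[:,2]))
    r=cv2.minAreaRect(q[:,:2].astype(np.float32)); print('plate',r,cv2.boxPoints(r))
k=(near<.25)&(P[:,2]>.262)&(P[:,2]<.32); s=P[k]; print('bar',len(s),s.mean(0)); r=cv2.minAreaRect(s[:,:2].astype(np.float32));print(r)
d,m=load('scene');P,uv=cloud(d,m)
near=np.linalg.norm(P[:,:2]-lid[:2],axis=1)
s=P[(near<.22)&(P[:,2]>.27)&(P[:,2]<.32)];print('bar scene',len(s),s.mean(0),cv2.minAreaRect(s[:,:2].astype(np.float32)))
s=P[(near<.04)&(P[:,2]>.084)&(P[:,2]<.1)];print('lid scene',len(s),s.mean(0),s.min(0),s.max(0))
```

```text
lid [0.539  0.1604 0.0858]
bar [0.6243 0.2506 0.2796]
barL [0.5923 0.2794 0.2857]
barR [0.6569 0.2214 0.2732]
spare [ 0.4364 -0.1942  0.0672]
tamper [0.5272 0.3539 0.0793]
bag [ 0.6169 -0.0933  0.1885]
sugar [ 0.3996 -0.3153  0.0497]
pot [ 0.8435  0.0937 -0.002 ]
faucet [0.9248 0.3203 0.2328]
lid c [0.5131 0.1402] [0.5632 0.1911] [0.5382 0.1657] 0.08584212927852541 193
[ 174  156   68   64 1846] 0.015678177379922165
plate ((0.5488677620887756, 0.17756205797195435), (0.21688714623451233, 0.13368795812129974), 48.079071044921875) [[0.4267 0.1415]
 [0.5262 0.0522]
 [0.6711 0.2136]
 [0.5716 0.3029]]
bar 237 [0.6262 0.2468 0.2878]
((0.6410739421844482, 0.11514027416706085), (0.0772634893655777, 0.3711659908294678), 6.39503288269043)
bar scene 194 [0.6247 0.2514 0.2849] ((0.6226959228515625, 0.25367552042007446), (0.01853989064693451, 0.10825580358505249), 49.12020492553711)
lid scene 112 [0.5381 0.1647 0.0867] [0.5127 0.1383 0.0841] [0.5637 0.19   0.0911]
```

move_arm(moves=[8.7,0,0,-3,0,0,0.1,8.7,0,0,-4.5,0,0,0.11,8.7,2,0,-4.5,0,0,0.104,8.7,4.5,0,0,0,0,0,8.7,4.5,0,0,0,0,0,8.7,4.5,0.5,0,0,0,0,8.7,4.5,0.5,0,0,0,0,8.7,4.5,0.5,0,0,0,0])

```text
clock: 0.9
tool_pos: [0.4451, 0.4452, 0.3542]
orientation: [180.0, 0.0, -41.5]
force: [0.6, 0.1, 0.4]
opening: 0.0871
gripper_force: 0.0
```

move_arm(moves=[8.7,4.5,0.5,0,0,0,0,8.7,4.5,0.5,0,0,0,0,8.7,4.5,0.5,0,0,0,0,8.7,4.5,0.5,0,0,0,0,8.7,4,0,0,0,0,0,8.7,3,0,0,0,0,0,8.7,1,0,0,0,0,0,8.7,0,0,0,0,0,0])

```text
clock: 1.7
tool_pos: [0.6264, 0.2583, 0.3535]
orientation: [179.9, 0.0, -41.7]
force: [-0.3, 0.6, 0.1]
opening: 0.0868
gripper_force: 0.0
```

Run:
```python
from h import *
o=ctrl.get_obs();print(o['clock'],o['tool_pos'],o['orientation'],o['joint_pos'])
snap('wrist','w1')
```

```text
1.7 [0.62642726 0.25825912 0.3534993 ] [ 1.79912438e+02  2.30832102e-02 -4.16559651e+01] [ 3.88437006e+01  1.83285884e+01  1.25953336e+01 -8.35470256e-03
 -8.43569161e+01  9.50118003e+00]
```

View pics/w1.png

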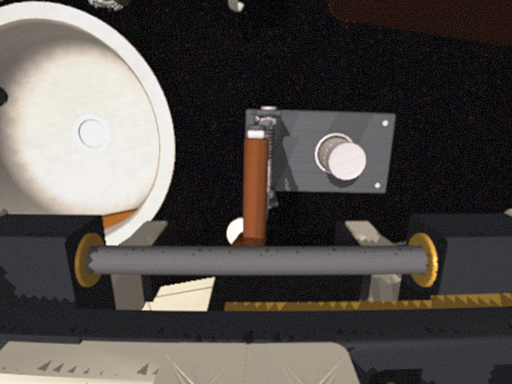

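The wrist view shows the bar at columns 243–268 and rows 130–245 between the open fingers, the lid at (347,161), and the plate edges nearly axis-aligned, so the yaw is about right.

Run:
```python
from h import *
np.set_printoptions(precision=4,suppress=True)
d,m=load('w1')
P,uv=cloud(d,m)
k=(uv[:,0]>235)&(uv[:,0]<275)&(uv[:,1]>140)&(uv[:,1]<235)&(P[:,2]>.27)&(P[:,2]<.31)
q=P[k];print(len(q),q.min(0),q.max(0),q.mean(0));r=cv2.minAreaRect(q[:,:2].astype(np.float32));print(r)
l=pts(d,m,[(347,161),(248,111),(394,113),(389,191),(275,190),(385,123),(377,185),(256,132),(250,240)]);print(l)
k=(np.linalg.norm(P[:,:2]-[.538,.165],axis=1)<.05)&(P[:,2]>.083)&(P[:,2]<.095);s=P[k]
print('lid',cv2.minEnclosingCircle(s[:,:2].astype(np.float32)),len(s),np.median(s[:,2]))
for a,b in((1,2),(4,3),(6,5)):
  v=l[b]-l[a];print(np.degrees(np.arctan2(v[1],v[0])))
```

```text
2278 [0.603  0.2224 0.2823] [0.6664 0.2842 0.2939] [0.6371 0.251  0.2903]
((0.6349930167198181, 0.25297048687934875), (0.017990155145525932, 0.07232072204351425), 46.90489196777344)
[[0.5417 0.1673 0.0873]
 [0.6813 0.2261 0.0173]
 [0.5249 0.0532 0.0015]
 [0.4238 0.1347 0.0003]
 [0.5586 0.2772 0.016 ]
 [0.527  0.0782 0.0183]
 [0.4546 0.1466 0.0184]
 [0.6659 0.2243 0.2921]
 [0.6098 0.28   0.2926]]
lid ((0.5418325066566467, 0.16725344955921173), 0.026887673884630203) 1153 0.08684148049654933
-132.11337885326571
-133.41227980725634
-43.36037102713727
```

move_arm(moves=[8.7,0,-0.1,1.5,0,0,0.024,8.7,0,0,2,0,0,0,8.7,0,0,2,0,0,0,8.7,0,0,1.8,0,0,0,8.7,0,0,0.8,0,0,0,8.7,0,0,0,0,0,0,0,0,0,0,0,0,0,0,0,0,0,0,0,0])

```text
clock: 2.55
tool_pos: [0.6267, 0.2607, 0.2749]
orientation: [-179.9, -0.0, -42.9]
force: [1.5, 0.7, -0.2]
opening: 0.0762
gripper_force: 0.0
```

move_arm(moves=[0,0,0,0,0,0,0,0,0,0,0,0,0,0,0,0,0,0,0,0,0,0,0,0,0,0,0,0,0,0,0,0,0,0,0])

```text
clock: 3.05
tool_pos: [0.6264, 0.2601, 0.2736]
orientation: [180.0, 0.0, -42.9]
force: [-0.5, -0.6, 1.0]
opening: 0.0366
gripper_force: 0.0
```

Run:
```python
from h import *
o=ctrl.get_obs();print(o['clock'],o['tool_pos'],o['orientation'],o['opening'],o['gripper_force'],o['force'])
snap('wrist','w2')
th=.08
for i,a in enumerate(np.linspace(0,1.65,12)):
    print(i,round(a,3),'x %.2f z %.2f'%(20*np.sin(th-a)-20*np.sin(th),20*np.cos(th-a)-20*np.cos(th)))
```

```text
3.05 [0.62639302 0.26013576 0.27356985] [ 1.79998753e+02  1.01977798e-03 -4.29070717e+01] 0.036618621348520446 0.0 [-0.50458898 -0.56939848  0.99022941]
0 0.0 x 0.00 z 0.00
1 0.15 x -3.00 z 0.01
2 0.3 x -5.96 z -0.42
3 0.45 x -8.83 z -1.29
4 0.6 x -11.54 z -2.58
5 0.75 x -14.02 z -4.26
6 0.9 x -16.22 z -6.29
7 1.05 x -18.10 z -8.63
8 1.2 x -19.60 z -11.22
9 1.35 x -20.70 z -14.01
10 1.5 x -21.37 z -16.93
11 1.65 x -21.60 z -19.92
```

View pics/w2.png

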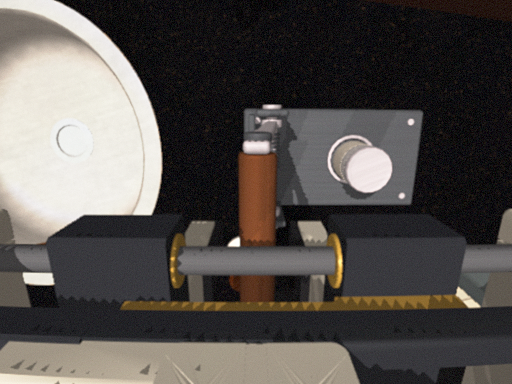

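The wrist view shows the bar at columns 240–276, midway between the fingers, which are still closing.

move_arm(moves=[0,0,0,0,0,0,0,0,0,0,0,0,0,0,0,0,0,0,0,0,0,0,0,0,0,0,0,0,0,0,0,0,0,0,0])

```text
clock: 3.6
tool_pos: [0.6262, 0.2599, 0.2735]
orientation: [180.0, 0.0, -42.9]
force: [-2.5, -0.8, 0.4]
opening: 0.0171
gripper_force: 30.0
```

Run:
```python
from h import *
o=ctrl.get_obs();print(o['clock'],o['tool_pos'],o['orientation'],o['opening'],o['gripper_force'],o['force'])
for n in(22,44):
  b=.08-np.linspace(0,1.65,n+1)
  print([(round(-x,2),round(-z,2)) for x,z in zip(np.diff(20*np.sin(b)),np.diff(20*np.cos(b)))])
```

```text
3.6 [0.62616971 0.25994588 0.27350238] [ 1.79966435e+02  4.79733663e-03 -4.29071888e+01] 0.017062613578719462 29.9997478723526 [-2.53538573 -0.81642817  0.36418249]
[(np.float64(1.5), np.float64(-0.06)), (np.float64(1.5), np.float64(0.05)), (np.float64(1.49), np.float64(0.16)), (np.float64(1.47), np.float64(0.27)), (np.float64(1.45), np.float64(0.38)), (np.float64(1.42), np.float64(0.49)), (np.float64(1.38), np.float64(0.59)), (np.float64(1.33), np.float64(0.7)), (np.float64(1.27), np.float64(0.79)), (np.float64(1.21), np.float64(0.89)), (np.float64(1.14), np.float64(0.97)), (np.float64(1.06), np.float64(1.06)), (np.float64(0.98), np.float64(1.13)), (np.float64(0.89), np.float64(1.2)), (np.float64(0.8), np.float64(1.27)), (np.float64(0.7), np.float64(1.32)), (np.float64(0.6), np.float64(1.37)), (np.float64(0.5), np.float64(1.41)), (np.float64(0.39), np.float64(1.45)), (np.float64(0.28), np.float64(1.47)), (np.float64(0.17), np.float64(1.49)), (np.float64(0.06), np.float64(1.5))]
[(np.float64(0.75), np.float64(-0.05)), (np.float64(0.75), np.float64(-0.02)), (np.float64(0.75), np.float
[... 861 characters left out ...]
np.float64(0.58)), (np.float64(0.46), np.float64(0.59)), (np.float64(0.44), np.float64(0.61)), (np.float64(0.41), np.float64(0.63)), (np.float64(0.39), np.float64(0.64)), (np.float64(0.36), np.float64(0.66)), (np.float64(0.34), np.float64(0.67)), (np.float64(0.31), np.float64(0.68)), (np.float64(0.29), np.float64(0.69)), (np.float64(0.26), np.float64(0.7)), (np.float64(0.24), np.float64(0.71)), (np.float64(0.21), np.float64(0.72)), (np.float64(0.18), np.float64(0.73)), (np.float64(0.15), np.float64(0.73)), (np.float64(0.13), np.float64(0.74)), (np.float64(0.1), np.float64(0.74)), (np.float64(0.07), np.float64(0.75)), (np.float64(0.04), np.float64(0.75)), (np.float64(0.01), np.float64(0.75))]
```

move_arm(moves=[0,0,1.5,-0.06,0,0,0,0,0,1.5,0.05,0,0,0,0,0,1.49,0.16,0,0,0,0,0,1.47,0.27,0,0,0,0,0,1.45,0.38,0,0,0,0,0,1.42,0.49,0,0,0,0,0,1.38,0.59,0,0,0,0,0,1.33,0.7,0,0,0])

```text
clock: 4.4
tool_pos: [0.549, 0.1774, 0.2491]
orientation: [-179.6, -0.0, -42.9]
force: [0.4, 4.5, 3.9]
opening: 0.017
gripper_force: 30.0
```

move_arm(moves=[0,0,1.27,0.79,0,0,0,0,0,1.21,0.89,0,0,0,0,0,1.14,0.97,0,0,0,0,0,1.06,1.06,0,0,0,0,0,0.98,1.13,0,0,0,0,0,0.89,1.2,0,0,0,0,0,0.8,1.27,0,0,0,0,0,0.7,1.32,0,0,0])

```text
clock: 5.2
tool_pos: [0.4941, 0.1184, 0.1624]
orientation: [-179.7, -0.0, -42.9]
force: [-3.0, 5.9, 5.3]
opening: 0.0172
gripper_force: 30.0
```

move_arm(moves=[0,0,0.6,1.37,0,0,0,0,0,0.5,1.41,0,0,0,0,0,0.39,1.45,0,0,0,0,0,0,0,0,0,0])

```text
clock: 5.6
tool_pos: [0.4831, 0.1066, 0.1188]
orientation: [-179.9, 0.0, -42.9]
force: [-4.2, 5.9, 6.1]
opening: 0.0172
gripper_force: 30.0
```

move_arm(moves=[0,0,0.16,0.73,0,0,0,0,0,0.13,0.74,0,0,0,0,0,0.1,0.74,0,0,0,0,0,0.07,0.75,0,0,0,0,0,0.04,0.75,0,0,0,0,0,0.01,0.75,0,0,0,0,0,0,0.3,0,0,0,0,0,0,0,0,0,0])

```text
clock: 6.4
tool_pos: [0.4786, 0.1019, 0.0719]
orientation: [179.9, 0.0, -42.9]
force: [-6.2, 0.8, 6.8]
opening: 0.0172
gripper_force: 30.0
```

Run:
```python
from h import *
o=ctrl.get_obs();print(o['clock'],o['tool_pos'],o['force'],o['moment'])
snap('scene','s2'); im=cv2.imread('pics/s2.png')[120:280,160:340]; cv2.imwrite('pics/s2c.png',cv2.resize(im,None,fx=4,fy=4)[:600])
```

```text
6.4 [0.47864075 0.10191753 0.07188752] [-6.18021048  0.78667548  6.83114509] [ 6.64995640e-01  2.29306318e+00 -5.04783391e-04]
```

View pics/s2c.png

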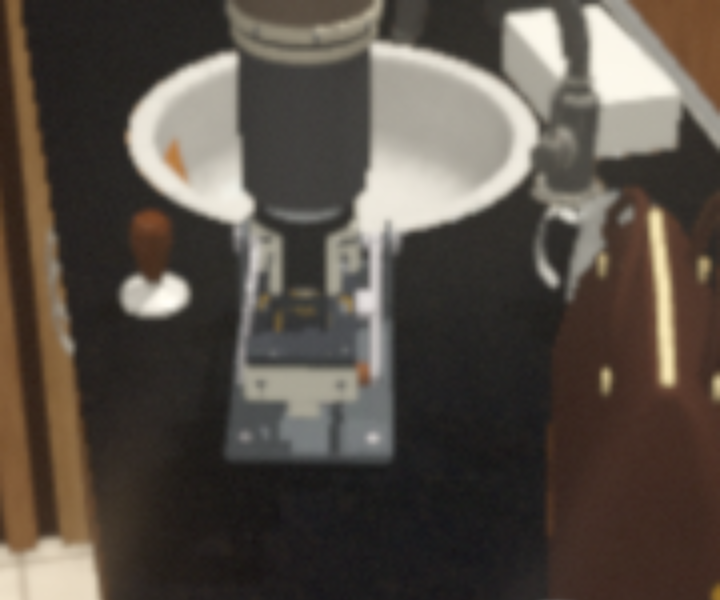

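The crop shows the lever nearly level, with the gripper between the arms over the plate at about (300,340). The 7 N vertical force is too low for the stop, so I'll push further.

move_arm(moves=[0,0,0,0.2,0,0,0,0,0,0,0.2,0,0,0,0,0,0,0.1,0,0,0])

```text
clock: 6.75
tool_pos: [0.4786, 0.1019, 0.0673]
orientation: [179.9, 0.0, -42.9]
force: [-9.0, 1.3, 11.4]
opening: 0.0169
gripper_force: 30.0
```

move_arm(moves=[0,0,0,0.1,0,0,0,0,0,0,0,0,0,0])

```text
clock: 6.95
tool_pos: [0.4786, 0.1019, 0.0664]
orientation: [179.9, 0.0, -42.9]
force: [-9.3, 0.8, 10.4]
opening: 0.0171
gripper_force: 30.0
```

Run:
```python
from h import *
snap('wrist','w3'); snap('scene','s3')
```

```text
(no output)
```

View pics/w3.png

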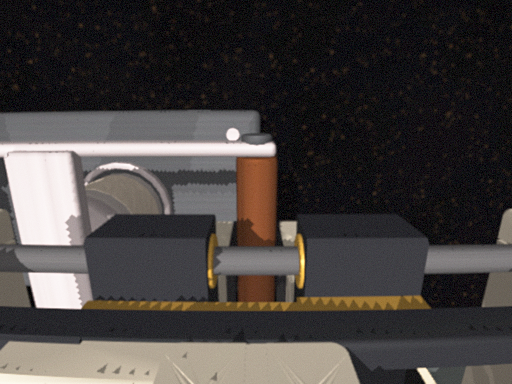

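The wrist view shows the bar at columns 237–277, an arm along row 149, and the cross-plate at columns 10–85 over the tin.

Run:
```python
from h import *
np.set_printoptions(precision=4,suppress=True)
d,m=load('w3')
for n,u in dict(bar=[(257,165),(257,180),(257,195),(257,205)],arm=[(10,149),(60,149),(120,149),(180,149),(240,149),(265,149)],plate=[(40,165),(40,180),(60,200)],tin=[(110,180),(130,200)],base=[(200,200),(150,130)],).items(): print(n,pts(d,m,u))
d,m=load('w1');print(pts(d,m,[(256,r) for r in(150,170,190,210)])[:,2], pts(d,m,[(300,120),(300,180)]))
```

```text
bar [[0.5132 0.0702 0.0929]
 [0.5088 0.0743 0.0939]
 [0.504  0.0788 0.0932]
 [0.5007 0.0818 0.093 ]]
arm [[0.5897 0.1426 0.0897]
 [0.574  0.1258 0.0906]
 [0.5565 0.1076 0.0896]
 [0.5392 0.089  0.0907]
 [0.5225 0.0711 0.0905]
 [0.5155 0.0636 0.0905]]
plate [[0.5741 0.1346 0.0953]
 [0.5705 0.1401 0.0948]
 [0.559  0.1403 0.0954]]
tin [[0.5585 0.1459 0.0413]
 [0.5415 0.1405 0.0526]]
base [[0.5111 0.1247 0.0149]
 [0.5665 0.1148 0.0146]]
[0.2926 0.2922 0.2925 0.2916] [[0.6178 0.175  0.0155]
 [0.5443 0.2359 0.016 ]]
```

move_arm(moves=[0,0,0,0.2,0,0,0,0,0,0,0.2,0,0,0,0,0,0,0,0,0,0])

```text
clock: 7.35
tool_pos: [0.4791, 0.1015, 0.0642]
orientation: [179.9, -0.0, -42.8]
force: [-14.3, -2.0, 32.3]
opening: 0.0172
gripper_force: 30.0
```

```bash
cat > lev.py <<'E'
from h import *
import sys
o=ctrl.get_obs();print(o['clock'],o['tool_pos'],o['orientation'],o['force'],o['opening'])
snap('wrist',sys.argv[1])
def f(n):
    d,m=load(n);P,uv=cloud(d,m);x=np.array([.682,.731]);y=np.array([-.731,.682])
    r=P[:,:2]-[.5415,.167];a=r@x;b=r@y
    k=(abs(b+.0515)<.0035)&(abs(P[:,2]-.09)<.012)&(a<.03)&(a>-.085)
    print(n,'arm fit slope,z at bar',np.polyfit(a[k]+.09,P[k,2],1),k.sum(),end=' ')
    k=(b<-.02)&(b>-.044)&(abs(a+.09)<.004)&(P[:,2]<.11)&(P[:,2]>.08);print('bar top',np.median(P[k,2]),k.sum(),end=' ')
    k=(b<-.012)&(b>-.06)&(P[:,2]<.03)&(a<-.04)&(a>-.07);print('base',np.median(P[k,2]))
f('w3');f(sys.argv[1])
E
python3 lev.py w4
```

```text
7.35 [0.47913412 0.10146745 0.0642174 ] [ 1.79938285e+02 -4.41417193e-02 -4.28337046e+01] [-14.33287097  -2.0433855   32.32479708] 0.017244846013143
w3 arm fit slope,z at bar [0.02549191 0.08847643] 4207 bar top 0.09293323807326893 1045 base 0.01619567201479019
w4 arm fit slope,z at bar [0.02484767 0.0879636 ] 4287 bar top 0.09222256790863992 1059 base 0.016192706470020288
```

Force jumped to 32 N with the bar centre at 0.083 m and the arms level, so the lever is at its stop. Next I ease it back.

move_arm(moves=[0,0,0,-0.3,0,0,0,0,0,0,-0.4,0,0,0,0,0,-0.01,-0.6,0,0,0,0,0,-0.04,-0.75,0,0,0,0,0,-0.07,-0.75,0,0,0,0,0,-0.1,-0.74,0,0,0,0,0,-0.13,-0.74,0,0,0,0,0,-0.15,-0.73,0,0,0])

```text
clock: 8.2
tool_pos: [0.4834, 0.1062, 0.1126]
orientation: [-179.9, -0.0, -42.9]
force: [1.0, 0.6, 2.5]
opening: 0.0173
gripper_force: 30.0
```

```bash
sed -i '$d' lev.py
cat >> lev.py <<'E'
d,m=load(sys.argv[1]);P,uv=cloud(d,m);x=np.array([.682,.731]);y=np.array([-.731,.682])
r=P[:,:2]-[.5415,.167];a=r@x;b=r@y;t=o['tool_pos'];ta=(t[:2]-[.5415,.167])@x
k=(b<-.02)&(b>-.044)&(abs(a-ta)<.03)&(P[:,2]>t[2]+.005)&(P[:,2]<t[2]+.05);z=P[k,2].max() if k.sum() else 0
kk=k&(P[:,2]>np.percentile(P[k,2],20));print('tool a',ta,'bar a',np.median(a[k]),'z centre',np.percentile(P[k,2],95)-.009,'minus tcp',np.percentile(P[k,2],95)-.009-t[2])
E
python3 lev.py w5
```

```text
8.2 [0.48339608 0.10615581 0.11255831] [-1.79930301e+02 -1.94671143e-02 -4.28926226e+01] [1.04291344 0.6120599  2.53357609] 0.017297573137720564
tool a -0.08410397281070323 bar a -0.08298104513318864 z centre 0.1352494433950263 minus tcp 0.02269113297041843
```

move_arm(moves=[0,0,-0.18,-0.73,0,0,0,0,0,-0.21,-0.72,0,0,0,0,0,-0.24,-0.71,0,0,0,0,0,-0.26,-0.7,0,0,0,0,0,-0.29,-0.69,0,0,0,0,0,-0.31,-0.68,0,0,0,0,0,-0.34,-0.67,0,0,0,0,0,-0.36,-0.66,0,0,0])

```text
clock: 9.05
tool_pos: [0.5011, 0.1251, 0.1686]
orientation: [-179.5, -0.1, -42.9]
force: [12.5, 12.4, -9.6]
opening: 0.0172
gripper_force: 30.0
```

move_arm(moves=[0,0,-0.39,-0.64,0,0,0,0,0,-0.41,-0.63,0,0,0,0,0,-0.44,-0.61,0,0,0,0,0,-0.46,-0.59,0,0,0,0,0,-0.48,-0.58,0,0,0,0,0,-0.5,-0.56,0,0,0,0,0,-0.52,-0.54,0,0,0,0,0,-0.54,-0.52,0,0,0])

```text
clock: 9.85
tool_pos: [0.5271, 0.1533, 0.2128]
orientation: [-179.5, -0.0, -42.9]
force: [24.7, 12.6, -27.0]
opening: 0.0168
gripper_force: 30.0
```

```bash
python3 lev.py w6
```

```text
9.85 [0.52713877 0.15325768 0.21280008] [-1.79515985e+02 -3.05552291e-02 -4.28766130e+01] [ 24.72653488  12.58563161 -27.02955363] 0.016818215255341544
tool a -0.01983999797244322 bar a -0.018114485700505088 z centre 0.23725645511992208 minus tcp 0.024456375550655884
```

move_arm(moves=[0,0,-0.2,0.2,0,0,0,0,0,-0.56,-0.45,0,0,0,0,0,-0.58,-0.45,0,0,0,0,0,-0.6,-0.42,0,0,0,0,0,-0.61,-0.4,0,0,0])

```text
clock: 10.4
tool_pos: [0.5412, 0.1682, 0.2288]
orientation: [180.0, -0.0, -42.9]
force: [6.1, 0.5, -3.4]
opening: 0.0173
gripper_force: 30.0
```

move_arm(moves=[0,0,-0.63,-0.4,0,0,0,0,0,-0.64,-0.38,0,0,0,0,0,-0.66,-0.36,0,0,0,0,0,-0.67,-0.33,0,0,0,0,0,-0.68,-0.3,0,0,0,0,0,-0.69,-0.27,0,0,0])

```text
clock: 11.0
tool_pos: [0.568, 0.1969, 0.25]
orientation: [180.0, -0.0, -42.9]
force: [3.2, -3.8, 2.0]
opening: 0.0168
gripper_force: 30.0
```

move_arm(moves=[0,0,-0.7,-0.25,0,0,0,0,0,-0.71,-0.22,0,0,0,0,0,-0.72,-0.2,0,0,0,0,0,-0.73,-0.17,0,0,0,0,0,-0.73,-0.14,0,0,0,0,0,0,0,0,0,0])

```text
clock: 11.6
tool_pos: [0.5929, 0.2238, 0.2597]
orientation: [-180.0, -0.0, -42.9]
force: [3.7, -2.6, 1.1]
opening: 0.0172
gripper_force: 30.0
```

```bash
python3 lev.py w7
```

```text
11.6 [0.59291068 0.22381768 0.25966338] [-1.79977532e+02 -3.19807480e-02 -4.28906775e+01] [ 3.70338892 -2.59529441  1.06727769] 0.01717442345588282
tool a 0.07659580827846767 bar a 0.07708765967365587 z centre 0.2812465962343833 minus tcp 0.021583217390336473
```

move_arm(moves=[0,0,-0.74,-0.11,0,0,0,0,0,-0.74,-0.08,0,0,0,0,0,-0.75,-0.06,0,0,0,0,0,-0.75,-0.03,0,0,0,0,0,-0.75,0,0,0,0,0,0,-0.6,0.02,0,0,0,0,0,-0.5,0.03,0,0,0,0,0,0,0,0,0,0])

```text
clock: 12.45
tool_pos: [0.6255, 0.2589, 0.2615]
orientation: [180.0, -0.0, -42.9]
force: [4.1, -3.4, -0.8]
opening: 0.0173
gripper_force: 30.0
```

```bash
python3 lev.py w8
```

```text
12.45 [0.62547357 0.25887239 0.26145834] [ 1.79981993e+02 -1.76375335e-02 -4.29018969e+01] [ 4.05363107 -3.42400334 -0.81754854] 0.017252931159881114
tool a 0.12442869068093781 bar a 0.12503548741861972 z centre 0.2834571382634018 minus tcp 0.021998802884385882
```

move_arm(moves=[0,0,-0.15,0,0,0,0,0,0,-0.1,0,0,0,0,0,0,0,0,0,0,0])

```text
clock: 12.8
tool_pos: [0.6262, 0.2597, 0.2614]
orientation: [179.9, 0.0, -42.9]
force: [2.5, -5.3, 0.6]
opening: 0.0171
gripper_force: 30.0
```

move_arm(moves=[8.7,0,0,0,0,0,0,8.7,0,0,0,0,0,0,8.7,0,0,0,0,0,0,8.7,0,0,0,0,0,0,8.7,0,0,-1,0,0,0,8.7,0,0,-2,0,0,0,8.7,0,0,-2,0,0,0,8.7,0,0,-2,0,0,0])

```text
clock: 13.6
tool_pos: [0.6266, 0.2605, 0.3333]
orientation: [-180.0, -0.0, -42.9]
force: [0.0, 0.6, -0.4]
opening: 0.0754
gripper_force: 0.0
```

Run:
```python
from h import *
o=ctrl.get_obs();print(o['tool_pos'],o['force'],o['opening'])
snap('scene','s4');d,m=load('s4');P,_=cloud(d,m)
x=np.array([.682,.731]);y=np.array([-.731,.682]);r=P[:,:2]-[.5415,.167];a=r@x;b=r@y
k=(abs(b)<.05)&(abs(a-.126)<.03)&(P[:,2]>.265)&(P[:,2]<.3);print('bar',np.median(P[k],0),k.sum(),np.median(a[k]))
d,m=load('scene');P,_=cloud(d,m);r=P[:,:2]-[.5415,.167];a=r@x;b=r@y
k=(abs(b)<.05)&(abs(a-.126)<.03)&(P[:,2]>.265)&(P[:,2]<.3);print('bar at start',np.median(P[k],0),k.sum(),np.median(a[k]))
```

```text
[0.62658397 0.26050372 0.33334277] [ 0.01095565  0.55516605 -0.40116144] 0.07535209695477456
bar [0.62532823 0.25048373 0.28571719] 178 0.11846329157790311
bar at start [0.62662546 0.25044242 0.28560962] 176 0.11818158612797613
```

Lever is fully up, matching its start. Next, move over the nest and turn.

move_arm(moves=[8.7,0,2,0,0,0,0,8.7,0,3.5,0,0,0,0,8.7,0,4,0,0,0,0,8.7,0,2.4,0,0,0,0,8.7,0,0.8,0,0,0,0.1,8.7,0,0,0,0,0,0.14,8.7,0,0,0,0,0,0.14,8.7,0,0,0,0,0,0.14])

```text
clock: 14.45
tool_pos: [0.5401, 0.1674, 0.3327]
orientation: [-179.9, 0.0, -73.0]
force: [0.2, -0.4, 1.0]
opening: 0.0871
gripper_force: 0.0
```

move_arm(moves=[8.7,0,0,0,0,0,0.14,8.7,0,0,0,0,0,0.14,8.7,0,0,0,0,0,0.14,8.7,0,0,0,0,0,0.14,8.7,0,0,0,0,0,0.14,8.7,0,0,0,0,0,0.14,8.7,0,0,0,0,0,0.14,8.7,0,0,0,0,0,0.07])

```text
clock: 15.25
tool_pos: [0.5402, 0.1675, 0.3325]
orientation: [-180.0, 0.1, -133.2]
force: [0.2, 0.3, -0.0]
opening: 0.087
gripper_force: 0.0
```

move_arm(moves=[8.7,0,0,2,0,0,0,8.7,0,0,3,0,0,0,8.7,0,0,3,0,0,0,8.7,0,0,2,0,0,0,8.7,0,0,0,0,0,0])

```text
clock: 15.75
tool_pos: [0.5388, 0.1668, 0.2295]
orientation: [179.9, -0.2, -132.9]
force: [1.0, -0.6, 0.2]
opening: 0.0869
gripper_force: 0.0
```

Run:
```python
from h import *
o=ctrl.get_obs();print(o['clock'],o['tool_pos'],o['orientation'],o['force'],o['joint_pos'])
snap('wrist','w9');d,m=load('w9');P,uv=cloud(d,m)
k=(np.linalg.norm(P[:,:2]-[.5415,.167],axis=1)<.035)&(P[:,2]>.07)&(P[:,2]<.095);s=P[k]
print(k.sum(),np.median(s[:,2]),cv2.minEnclosingCircle(s[:,:2].astype(np.float32)),s.min(0),s.max(0))
```

```text
15.75 [0.53876198 0.16679822 0.22946036] [ 179.91057438   -0.2374978  -132.87224296] [ 0.96985441 -0.64810116  0.21565093] [ 3.70513572e+01  1.04963522e+01 -1.37903607e+01 -5.09082033e-02
 -6.59627759e+01 -7.99029478e+01]
2153 0.08124040854700948 ((0.5438369512557983, 0.16695180535316467), 0.02667204849421978) [0.51751075 0.14035714 0.07013251] [0.56996319 0.19279872 0.08405454]
```

View pics/w9.png

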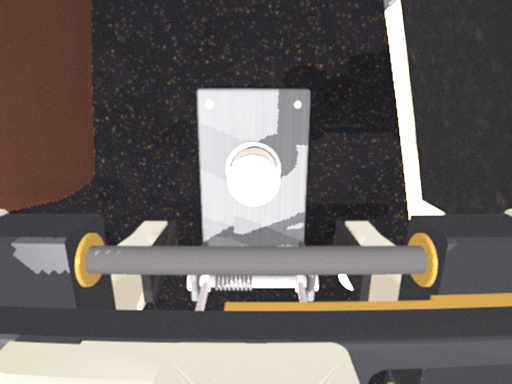

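The wrist view shows the lid at (253,178), centred between the fingers. Before grasping, I compare lid height before and after with the fixed cameras.

Run:
```python
from h import *
snap('scene','s5')
for n in('scene','s5','w1','w9'):
    d,m=load(n);P,_=cloud(d,m);r=np.linalg.norm(P[:,:2]-[.5418,.167],axis=1)
    k=(r<.02)&(P[:,2]>.07)&(P[:,2]<.1);z=P[k,2]
    x=(P[:,:2]-[.5415,.167])@np.array([.682,.731]);y=(P[:,:2]-[.5415,.167])@np.array([-.731,.682])
    b=(x<-.05)&(x>-.11)&(abs(y)<.05)&(P[:,2]<.03)
    print(n,k.sum(),np.percentile(z,[10,50,90]),'plate',np.median(P[b,2]),b.sum())
```

```text
scene 70 [0.08396854 0.08611251 0.08854672] plate 0.013471841615846358 495
s5 69 [0.07640895 0.07874428 0.08112739] plate 0.01370970004643457 500
w1 649 [0.08564116 0.08660747 0.08771006] plate 0.016081431363597104 1984
w9 1221 [0.08010012 0.08101053 0.08194353] plate 0.01751618380410358 4597
```

The scene camera shows a lid drop of about 7.6 mm (8 mm within noise), so the lid is home. Descend onto the tin.

move_arm(moves=[8.7,-0.3,-0.3,2,0,0,0,8.7,0,0,3,0,0,0,8.7,0,0,3,0,0,0,8.7,0,0,3,0,0,0,8.7,0,0,3,0,0,0,8.7,0,0,2.5,0,0,0,8.7,0,0,1.5,0,0,0,8.7,0,0,0.8,0,0,0])

```text
clock: 16.65
tool_pos: [0.5452, 0.168, 0.0439]
orientation: [-180.0, 0.0, -132.8]
force: [0.1, -0.2, 0.5]
opening: 0.0869
gripper_force: 0.0
```

move_arm(moves=[8.7,0,0,0,0,0,0,4.5,0,0,0,0,0,0,4.5,0,0,0,0,0,0,4.5,0,0,0,0,0,0,4.5,0,0,0,0,0,0,4.5,0,0,0,0,0,0,4.5,0,0,0,0,0,0,4.5,0,0,0,0,0,0])

```text
clock: 17.45
tool_pos: [0.5444, 0.1677, 0.044]
orientation: [-180.0, 0.0, -132.8]
force: [-2.2, 0.5, 5.2]
opening: 0.0522
gripper_force: 30.0
```

Opening suggests the pads may be on the 53 mm lid skirt; regrip lower on the body.

move_arm(moves=[8,0,0,0,0,0,0,8,0,0,0,0,0,0,8,0,0,0,0,0,0,8,0,0,0.4,0,0,0,8,0,0,0.3,0,0,0,8,0,0,0,0,0,0,4.5,0,0,0,0,0,0,4.5,0,0,0,0,0,0])

```text
clock: 18.25
tool_pos: [0.5444, 0.1675, 0.0367]
orientation: [-180.0, 0.0, -132.9]
force: [-0.1, 0.2, 0.2]
opening: 0.0692
gripper_force: 0.0
```

move_arm(moves=[4.5,0,0,0,0,0,0,4.5,0,0,0,0,0,0,4.5,0,0,0,0,0,0,4.5,0,0,0,0,0,0,4.5,0,0,0,0,0,0])

```text
clock: 18.75
tool_pos: [0.5444, 0.1676, 0.0368]
orientation: [-180.0, 0.0, -132.9]
force: [-0.2, 0.1, 1.4]
opening: 0.0517
gripper_force: 30.0
```

move_arm(moves=[4.5,0,0,-0.5,0,0,0,4.5,0,0,-1,0,0,0,4.5,0,0,-1.5,0,0,0,4.5,0,0,-1.5,0,0,0,4.5,0,0,-1.5,0,0,0,4.5,0,0,-1.5,0,0,0,4.5,0,0,-1.5,0,0,0,4.5,0,0,-1.5,0,0,0])

```text
clock: 19.55
tool_pos: [0.5442, 0.1674, 0.143]
orientation: [-180.0, 0.0, -132.9]
force: [-0.0, -0.1, -2.7]
opening: 0.0521
gripper_force: 30.0
```

move_arm(moves=[4.5,0,0,-1.5,0,0,0,4.5,0,0,-1.5,0,0,0,4.5,0,0,-1,0,0,0,4.5,0,0,-0.5,0,0,0,4.5,0,0,0,0,0,0,4.5,0,0,0,0,0,0,4.5,0,0,0,0,0,0,4.5,0,0,0,0,0,0])

```text
clock: 20.35
tool_pos: [0.5441, 0.1674, 0.1859]
orientation: [180.0, -0.1, -132.9]
force: [-0.6, 0.2, -2.9]
opening: 0.0518
gripper_force: 30.0
```

Run:
```python
from h import *
o=ctrl.get_obs();print(o['clock'],o['tool_pos'],o['force'],o['opening'],o['qvel'])
snap('scene','s6'); im=cv2.imread('pics/s6.png')[90:280,140:340]; cv2.imwrite('pics/s6c.png',cv2.resize(im,None,fx=3,fy=3,interpolation=2))
```

```text
20.35 [0.54406114 0.16738236 0.18594329] [-0.62597228  0.18531581 -2.87909937] 0.0517609796379775 [ 0.08625373 -0.08858956  0.22423404  0.03653301 -0.0530048   0.08627426]
```

View pics/s6c.png

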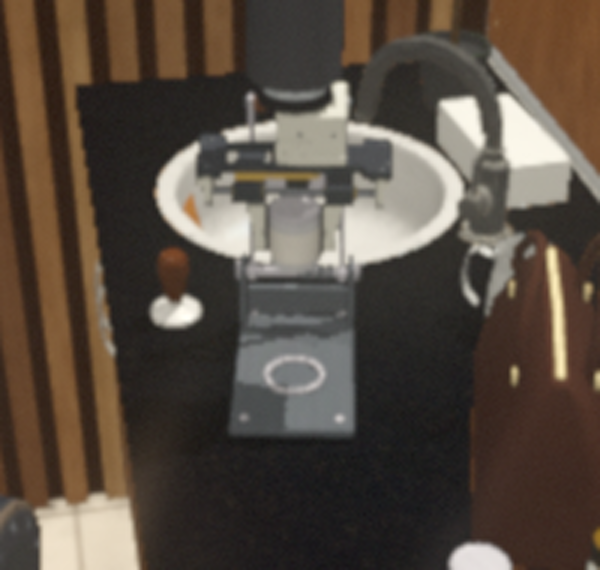

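The crop shows the closed tin upright in the gripper at (295,232), the nest empty at (295,374), the lever up, and the tamper standing where it was. Weight is 2.9 N and the lift is 14.9 cm, so I hand in.

```bash
python3 -c "
from plant import ctrl
print(ctrl.close_job())"
```

```text
the job is handed in; nothing more can be done
None
```

The tin is closed and held upright in the gripper about 15 cm above the nest. The lever went down to its stop and was eased back fully up, the spare tin, tamper and cup weren't touched, and I handed in at about 20 s.

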